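Slide the heavy crate of kiln posts home into its bay

ROBOT

A 6-joint arm with a two-finger parallel gripper is mounted at the origin on the work surface. World frame = base frame: x ahead of the robot, y to its left, z up, the work surface at z = 0. Lengths are in mm, angles in rad, forces in N, time in s.
With the tool pointing down it reaches from about 300 to 875 mm from the base axis. Payload 6.4 kg.
Tool frame: the origin (TCP) lies between the finger pads; the fingertips stand bot.tip_extent ahead of it and the grasp point (between the pads) lies 5 mm behind it (bot.tip_extent is the distance from the TCP to the fingertips, in mm); z points along the fingers, y is the line along which they close (so a half turn about z gives the same grasp; the last joint's range is limited). The gripper opens to 88 mm and grips with 3 to 60 N. Pads are 18 mm wide; open, the fingers measure 123 mm over their backs; the gripper's body (75 mm by 187 mm) begins 45 mm behind the grasp point.
Start: joints at [1.055, 0.181, 1.607, -0, 1.354, -0.206], TCP at [175.288, 547.645, 252.714] pointing down, gripper open.
Joint ranges: [-2.99, 2.99], [-0.89, 2.07], [0.3, 2.58], [-1.14, 4.28], [0, 2.63], [-3.12, 3.12]. Speed limits (rad/s): [2.57, 2.57, 3.01, 3.14, 3.14, 3.14].

INTERFACE

Orientations are given as a rotation vector (axis times angle).
In Python, from plant import get_state, camera, calibration, hand_in, bot gives the robot as it stands. The module is installed in compiled form; this text tells all that it offers.
- The arm moves only by the shell command python3 -m crank 'ROWS' [FORCE]. ROWS is JSON, a list of rows, each an object of numbers: "dx", "dy", "dz": the shift along the tool's x, y, z in cm; "rx", "ry", "rz": the turn, a rotation vector about the tool's x, y, z in rad; "jaw": the gripper command: -1 is fully open, 1 is shut, values between are in proportion. A call has 1 to 8 rows; each row shifts and turns the commanded pose from where the row before left it, along the tool's axes as they then stand; what a row does not reach is not made up. A row lasts 1/10 s, in which the tool goes at most 50 mm and 8.59 degrees, less where a joint would pass 70% of its speed; a pose out of reach is approached as far as the arm can. A call with a gripper value outside its range is refused whole. The fingers move at their own pace and stop on an object; FORCE is the grip in N (left out, the last holds). Time passes only in rows, so rows that do not move let the fingers close. It gives the time, the measured TCP pose, the force, the opening and the grip force at its end, in the units of the state.
- get_state(): the state, without advancing time (a new reading comes with each control period).
- camera(name): name is "scene" or "top" or "wrist"; returns the picture (480x640x3 uint8, blue, green, red); there is no depth.
- calibration(name): a dict with "fx", "fy", "cx", "cy" (pixels), "eye" and "orientation" of the camera in the world. Camera axes: x right, y up, looking along -z (the intrinsics and any distortion apply to the point x, -y, -z); pixel columns grow to the right and rows downward; lengths in mm; the calibration is good to about 2 mm. A picture is of the moment at which its call begins: read the wrist's pose just before it. calibration takes no time and is no camera call; for the wrist camera it gives the pose at the moment of the call.
- hand_in(): hands the job in; it is judged then, once.
The state is a dict: "t": time; "joint_positions": joint angles; "joint_velocities": joint speeds; "joint_torque": joint torques, N m; "eef_pos": TCP position; "orientation": TCP orientation; "contact_force": force on the tool from outside, world axes, zero at the start; "torque": the same for the moment, N m; "grip_width": finger opening in mm; "gripper_force": force on a finger pad.
Only numpy, scipy, OpenCV 4.12 (cv2) and the standard library are available. Lean on these libraries where they do the work, as an engineer would, in place of code of your own. Each camera call takes 0.05 s, during which the arm holds its last target. There are 200 camera calls.

TASK

The heavy, tippy crate of kiln posts stands askew on the bench in front of its empty plywood bay. Push it low down, on the brown batten around its base and never on the slats or posts above, so that it slides steadily over the bench without tipping or being lifted, until it stands square in the bay, fully back against the back board. Then take the hand away; leave the clay bowl and the glaze jar where they stand.

Things in the scene. Friction and masses are not known exactly. Their poses are not given: they have to be found in the camera images.
- crate: wooden crate packed with kiln posts, 1.8 to 2.2 kg; friction on the bench about 0.6: it slides at 9 to 15 N and tips if pushed higher than about 80 mm. Origin: centre of its underside. Its base, to be pushed, is a brown batten ring, outside 108 mm along x by 188 mm along y, from the bench to z = 40 mm. x (short axis) points towards the bay, yawed up to 0.25 rad from the bay's x; z up
- crate_top: upper part of the crate, fixed to it, same origin and axes, not to be pushed: pale slatted sides 68 x 148 mm (20 mm inside the batten's faces all round) from z = 40 to 76 mm, and eight cream tubular posts of 25 mm diameter standing in it (a block 50 x 127 mm, 29 mm inside the batten's near and far faces) up to z = 190 mm
- bay: fixed plywood bay, open in front (to the robot), above and below; panels 15 mm thick, 100 mm high, inside 216 mm wide along y. Origin: on the bench, where the crate's origin is when home. x points to the back board (inner face x = +54 mm); side panels end in round noses at x = -42 mm, so the home crate stands out 12 mm. World yaw within 0.12. The crate starts at x -200 to -170, y -30 to 30 mm
- bat_rack: fixed low plywood stand beside the bay, 100 x 150 mm, holding three round pottery bats on edge, 168 mm high in all; origin: centre of its underside. Not part of the job
- bowl: bystander: loose grey-brown clay bowl, 110 mm across the rim, 55 mm high; origin: centre of its underside. Stands on one side of the crate, centre 220 to 250 mm from the bay's middle line
- glaze_jar: bystander: loose blue jar with a white lid, 68 mm in diameter, 95 mm high; origin: centre of its underside. Stands on the other side of the crate, centre 220 to 250 mm from the bay's middle line
There are look-alikes about, which are no part of the job. Leave any black or yellow look-alike of the crate alone.

How it is judged (in metres and radians):
At the end, for the whole second after the job is handed in: The crate stands flat and still on the bench between the bay's side panels, its origin within 8 mm of fully back against the back board, square to the bay within 0.07 rad (4 degrees) (x of crate in the frame of bay between -0.008 and 0.006 m and y of crate in the frame of bay between -0.022 and 0.022 m and angle between the x axis of crate and the x axis of bay, either way round below 0.07 rad and angle between crate's own z axis and vertical below 0.03 rad and height (world z) of crate below 0.004 m and linear speed of crate below 0.01 m/s); the robot touches nothing.
It fails at once if the crate is tipped by more than 0.10 rad (about 6 degrees) (angle between crate's own z axis and vertical above 0.1 rad).
It fails at once if the crate is lifted off the bench (height (world z) of crate above 0.012 m).
It fails at once if the robot pushes on the crate's slats or posts with more than 2 N (contact force between any of the fingers, the arm and crate_top above 2 N).
It fails at once if the crate is shoved faster than 0.4 m/s (linear speed of crate above 0.4 m/s).
It fails at once if the clay bowl or the glaze jar is moved by more than 12 mm (distance of any of bowl, glaze_jar from where it was at the start of the episode above 0.012 m).
It also fails if it takes over 48 s, if anything falls off the work surface, if the arm or the gripper's body presses on something with over 40 N, if the wrist force passes 120 N, or if a joint passes its speed limit or range.

## Working session

There is one attempt and no reset: what is moved stays moved. The work goes in short steps, Python scripts to look and compute and a shell command to move; the robot and the scene stay as the last step left them, time stands still between calls to the robot, and variables do not carry over. Pictures are saved under pics/ and viewed, at most 10 in all, crops included, and the job is handed in when it is done.

```bash
mkdir -p pics; python3 - <<'E'
from plant import *
import cv2
for n in ("top","scene"):
    im=camera(n); cv2.imwrite(f"pics/{n}0.png",im); c=calibration(n); print(n,c)
s=get_state(); print(s["t"],s["eef_pos"],s["orientation"],s["contact_force"],bot.tip_extent)
E
```

```text
top {'fx': 461.20353989514206, 'fy': 461.20353989514206, 'cx': 318.2286251380421, 'cy': 242.86143062979656, 'eye': array([ 369.96753282,   32.84475155, 1303.03830298]), 'orientation': array([ 0.07446388, -0.08861237, -1.54820462])}
scene {'fx': 471.7657984632557, 'fy': 471.7657984632557, 'cx': 315.8336907529184, 'cy': 245.9626443761952, 'eye': array([1023.08401945, -447.76555724,  926.51656163]), 'orientation': array([0.62745944, 0.27474306, 0.73396853])}
0.1 [175.07272088 547.24666978 251.93212573] [-4.84612962e-01 -3.10347909e+00  2.22291834e-03] [ 0.5887973  -0.0214559  -0.28730471] 14.0
```

View pics/top0.png

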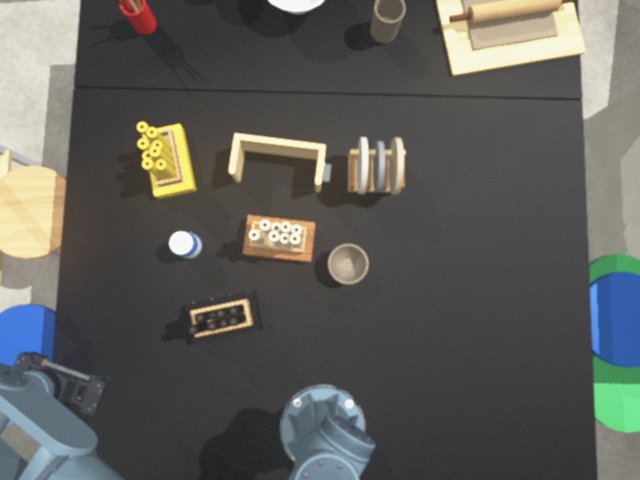

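View pics/scene0.png

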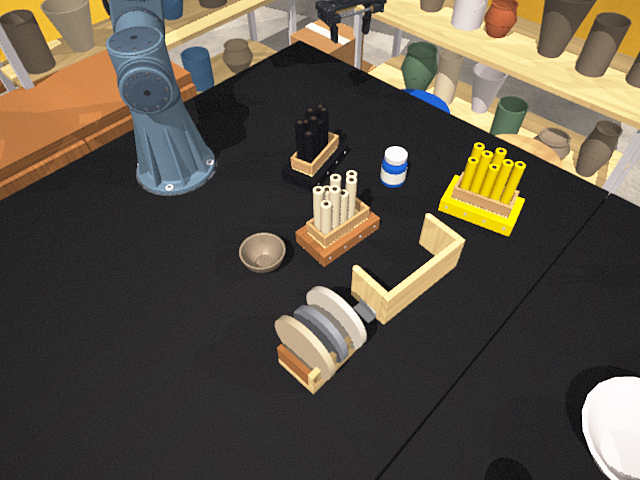

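The top view shows the brown crate at about (279,238), the bay at (279,155), the jar at (184,244) and the bowl at (348,264). The black look-alike is at (222,315). I'll zoom in on the crate and bay for exact corners.

```bash
cat > h.py <<'E'
import numpy as np, cv2
from scipy.spatial.transform import Rotation as R
from plant import *
def cam(n):
    c=calibration(n); return c,R.from_rotvec(c["orientation"]).as_matrix()
def proj(n,P):
    c,M=cam(n); p=(np.atleast_2d(P)-c["eye"])@M
    return np.c_[c["cx"]+c["fx"]*p[:,0]/-p[:,2], c["cy"]-c["fy"]*p[:,1]/-p[:,2]]
def ray(n,uv,z):
    c,M=cam(n); uv=np.atleast_2d(uv).astype(float)
    d=np.c_[(uv[:,0]-c["cx"])/c["fx"],-(uv[:,1]-c["cy"])/c["fy"],-np.ones(len(uv))]@M.T
    return c["eye"]+d*((z-c["eye"][2])/d[:,2])[:,None]
def crop(im,x0,y0,x1,y1,k,f):
    cv2.imwrite(f,cv2.resize(im[y0:y1,x0:x1],None,fx=k,fy=k,interpolation=cv2.INTER_CUBIC))
E
python3 - <<'E'
from h import *
im=cv2.imread("pics/top0.png"); crop(im,220,125,380,245+25,4,"pics/c1.png")
E
```

```text
(no output)
```

View pics/c1.png

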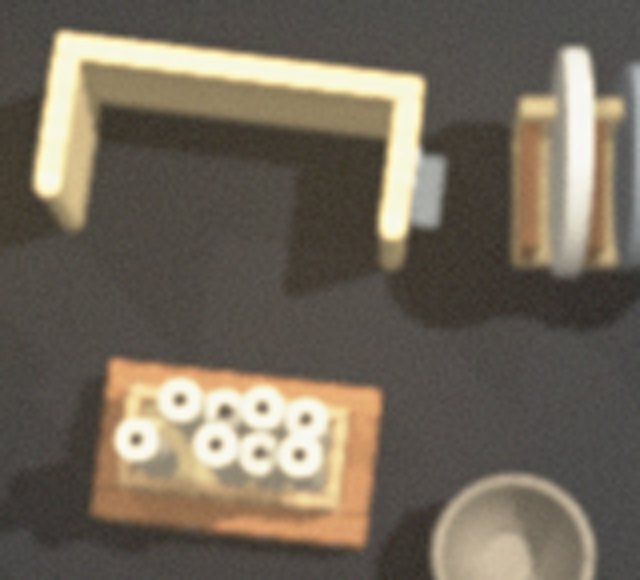

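The crop shows the batten's top corners at about (112,360), (382,388), (364,547) and (92,516). The bay's outer top corners are (60,32) and (424,76), its inner ones (82,64) and (396,100), and the noses are at (46,195) and (392,240).

```bash
cat > fit.py <<'E'
from h import *
from scipy.optimize import least_squares
def pose(p,L):
    c,s=np.cos(p[2]),np.sin(p[2]); return np.array([p[0],p[1],0])+L@np.array([[c,s,0],[-s,c,0],[0,0,1]])
def fit(n,L,uv,p0):
    r=least_squares(lambda p:(proj(n,pose(p,L))-uv).ravel(),p0,x_scale=[100,100,.1]); return r.x,np.abs(r.fun).max()
CR=np.array([[54,94,40],[54,-94,40],[-54,-94,40],[-54,94,40]],float)
BY=np.array([[69,123,100],[69,-123,100],[54,108,100],[54,-108,100],[-42,115.5,100],[-42,-115.5,100]],float)
def rel(c,b):
    k,s=np.cos(b[2]),np.sin(b[2]); d=c[:2]-b[:2]; return d[0]*k+d[1]*s,-d[0]*s+d[1]*k,c[2]-b[2]
E
python3 - <<'E'
from fit import *
o=np.array([220,125]); f=lambda l:o+np.array(l)/4
b,e=fit("top",BY,f([(60,32),(424,76),(82,64),(396,100),(46,196),(392,240)]),[600,150,-.1]);print("bay",b,e)
c,e2=fit("top",CR,f([(112,360),(382,388),(364,547),(92,516)]),[400,130,-.1]);print("crate",c,e2,rel(c,b))
print("bowl,jar",ray("top",[348,264],55),ray("top",[184,244],95)); print("black",ray("top",[222,315],40))
print(R.from_rotvec(get_state()["orientation"]).as_matrix().round(3))
np.save("bay.npy",b)
E
```

```text
bay [ 7.04349582e+02  1.37543641e+02 -1.01598867e-01] 1.219946831772745
crate [ 5.12935181e+02  1.30027206e+02 -8.81726836e-02] 0.5273046093810763 (np.float64(-189.66498045745297), np.float64(-26.8917212745492), np.float64(0.013426183403248151))
bowl,jar [[444.66678621 -58.93641203  55.        ]] [[485.7089661  375.47883671  95.        ]]
black [[300.3961982  278.88458319  40.        ]]
[[-0.952  0.305 -0.001]
 [ 0.305  0.952 -0.001]
 [ 0.    -0.001 -1.   ]]
```

```bash
python3 - <<'E'
from h import *
s=get_state(); M=R.from_rotvec(s["orientation"]).as_matrix(); c=calibration("wrist")
print("wrist cam in tool",((c["eye"]-s["eef_pos"])@M).round(1),(M.T@-R.from_rotvec(c["orientation"]).as_matrix()[:,2]).round(2))
print("rack near corner",ray("top",[[349,192],[348,150],[406,192]],20).round(0), "bay-crate contact pts")
E
```

```text
wrist cam in tool [  72.4   -0.2 -131.2] [-0.28 -0.    0.96]
rack near corner [[ 651.  -62.   20.]
 [ 773.  -57.   20.]
 [ 654. -223.   20.]] bay-crate contact pts
```

```bash
cat > go.py <<'E'
import sys
from h import *
# go.py x y z pushangle(deg world) side(+1/-1) tilt : deltas from the measured pose in tool axes
x,y,z,a,sd,th=map(float,sys.argv[1:7])
d=np.array([np.cos(a),np.sin(a),0]); up=np.array([0,0,1.])
X=sd*(d*np.cos(th)+up*np.sin(th)); Z=d*np.sin(th)-up*np.cos(th); Y=np.cross(Z,X)
s=get_state(); M=R.from_rotvec(s["orientation"]).as_matrix()
print("t",s["t"],"pos",s["eef_pos"].round(1),"F",s["contact_force"].round(1),"w",round(s["grip_width"],1),"q",np.round(s["joint_positions"],2))
print("turn",R.from_matrix(M.T@np.c_[X,Y,Z]).as_rotvec().round(3),"shift cm",((np.array([x,y,z])-s["eef_pos"])@M/10).round(2))
E
python3 -m crank '[{"dx":-3.39,"dy":-2.94,"jaw":0.7},{"dx":-3.39,"dy":-2.94,"jaw":0.7},{"dx":-3.39,"dy":-2.94,"jaw":0.7},{"dx":-3.39,"dy":-2.94,"jaw":0.7},{"dx":-3.39,"dy":-2.94,"jaw":0.7},{"dx":-3.39,"dy":-2.94,"jaw":0.7},{"dx":-3.39,"dy":-2.94,"jaw":0.7}]'
python3 -m crank '[{"dx":-3.39,"dy":-2.94,"jaw":0.7},{"dx":-3.39,"dy":-2.94,"jaw":0.7},{"dx":-3.39,"dy":-2.94,"jaw":0.7},{"dx":-3.39,"dy":-2.94,"jaw":0.7},{"dx":-3.39,"dy":-2.94,"jaw":0.7},{"dx":-3.39,"dy":-2.94,"jaw":0.7},{"dx":-3.39,"dy":-2.94,"jaw":0.7}]'
python3 -m crank '[{"rz":0.135,"jaw":0.7},{"rz":0.135,"jaw":0.7},{"rz":0.135,"jaw":0.7},{"rz":0.135,"jaw":0.7},{"rz":0.135,"jaw":0.7},{"rz":0.135,"jaw":0.7},{"rz":0.135,"jaw":0.7},{"rz":0.135,"jaw":0.7}]'
python3 -m crank '[{"rz":0.135,"jaw":0.7},{"rz":0.135,"jaw":0.7},{"ry":0.133,"jaw":0.7},{"ry":0.133,"jaw":0.7},{"ry":0.134,"jaw":0.7},{"jaw":0.7},{"jaw":0.7}]'
python3 go.py 502 12 120 1.482 1 0.4
```

```text
t 0.1 pos [175.1 547.2 251.9] F [ 0.6 -0.  -0.3] w 88.3 q [ 1.05  0.18  1.61 -0.    1.35 -0.21]
turn [-0.271  0.338  1.33 ] shift cm [-47.46 -40.99  13.24]$[0]: bad value
$[0]: bad value
$[0]: bad value
$[0]: bad value
```

```bash
python3 -m crank '[{"dx":-3.39,"dy":-2.94,"dz":0,"rx":0,"ry":0,"rz":0,"jaw":0.7}]'; python3 -m crank '[{"dx":-3.39,"dy":-2.94}]';  python3 -m crank '[{"dx":-1.0}]'; python3 -m crank '[{"jaw":0.7}]'
```

```text
t: 0.2
eef_pos: [197.1, 511.0, 252.1]
orientation: [-0.478, -3.104, -0.001]
contact_force: [1.3, -0.4, 0.0]
grip_width: 82.3
gripper_force: 0.0$[0]: bad value
$[0]: bad value
$[0]: bad value
```

All seven keys are required in each row.

```bash
python3 -m crank '[{"dx":-3.39,"dy":-2.94,"dz":0,"rx":0,"ry":0,"rz":0,"jaw":0.7},{"dx":-3.39,"dy":-2.94,"dz":0,"rx":0,"ry":0,"rz":0,"jaw":0.7},{"dx":-3.39,"dy":-2.94,"dz":0,"rx":0,"ry":0,"rz":0,"jaw":0.7},{"dx":-3.39,"dy":-2.94,"dz":0,"rx":0,"ry":0,"rz":0,"jaw":0.7},{"dx":-3.39,"dy":-2.94,"dz":0,"rx":0,"ry":0,"rz":0,"jaw":0.7},{"dx":-3.39,"dy":-2.94,"dz":0,"rx":0,"ry":0,"rz":0,"jaw":0.7},{"dx":-3.39,"dy":-2.94,"dz":0,"rx":0,"ry":0,"rz":0,"jaw":0.7}]' | head -2
python3 -m crank '[{"dx":-3.39,"dy":-2.94,"dz":0,"rx":0,"ry":0,"rz":0,"jaw":0.7},{"dx":-3.39,"dy":-2.94,"dz":0,"rx":0,"ry":0,"rz":0,"jaw":0.7},{"dx":-3.39,"dy":-2.94,"dz":0,"rx":0,"ry":0,"rz":0,"jaw":0.7},{"dx":-3.39,"dy":-2.94,"dz":0,"rx":0,"ry":0,"rz":0,"jaw":0.7},{"dx":-3.39,"dy":-2.94,"dz":0,"rx":0,"ry":0,"rz":0,"jaw":0.7},{"dx":-3.39,"dy":-2.94,"dz":0,"rx":0,"ry":0,"rz":0,"jaw":0.7}]' | head -2
python3 -m crank '[{"dx":0,"dy":0,"dz":0,"rx":0,"ry":0,"rz":0.135,"jaw":0.7},{"dx":0,"dy":0,"dz":0,"rx":0,"ry":0,"rz":0.135,"jaw":0.7},{"dx":0,"dy":0,"dz":0,"rx":0,"ry":0,"rz":0.135,"jaw":0.7},{"dx":0,"dy":0,"dz":0,"rx":0,"ry":0,"rz":0.135,"jaw":0.7},{"dx":0,"dy":0,"dz":0,"rx":0,"ry":0,"rz":0.135,"jaw":0.7},{"dx":0,"dy":0,"dz":0,"rx":0,"ry":0,"rz":0.135,"jaw":0.7},{"dx":0,"dy":0,"dz":0,"rx":0,"ry":0,"rz":0.135,"jaw":0.7},{"dx":0,"dy":0,"dz":0,"rx":0,"ry":0,"rz":0.135,"jaw":0.7}]' | head -2
python3 -m crank '[{"dx":0,"dy":0,"dz":0,"rx":0,"ry":0,"rz":0.135,"jaw":0.7},{"dx":0,"dy":0,"dz":0,"rx":0,"ry":0,"rz":0.135,"jaw":0.7},{"dx":0,"dy":0,"dz":0,"rx":0,"ry":0.133,"rz":0,"jaw":0.7},{"dx":0,"dy":0,"dz":0,"rx":0,"ry":0.133,"rz":0,"jaw":0.7},{"dx":0,"dy":0,"dz":0,"rx":0,"ry":0.134,"rz":0,"jaw":0.7},{"dx":0,"dy":0,"dz":0,"rx":0,"ry":0,"rz":0,"jaw":0.7}]' | head -2
python3 go.py 502 12 120 1.482 1 0.4
```

```text
t: 0.9
eef_pos: [362.2, 239.3, 252.6]
t: 1.5
eef_pos: [502.3, 9.2, 252.5]
t: 2.3
eef_pos: [501.5, 11.0, 252.3]
t: 2.9
eef_pos: [501.3, 9.0, 251.4]
t 2.9 pos [501.3   9.  251.4] F [ 0.2  0.1 -0.5] w 13.2 q [-0.45  0.04  1.81  0.38  1.45 -0.43]
turn [-0.001 -0.002 -0.005] shift cm [-4.86  0.08 12.21]
```

```bash
python3 -m crank '[{"dx":-1.22,"dy":0.02,"dz":3.05,"rx":0,"ry":0,"rz":0,"jaw":0.7},{"dx":-1.22,"dy":0.02,"dz":3.05,"rx":0,"ry":0,"rz":0,"jaw":0.7},{"dx":-1.22,"dy":0.02,"dz":3.05,"rx":0,"ry":0,"rz":0,"jaw":0.7},{"dx":-1.2,"dy":0.02,"dz":3.05,"rx":0,"ry":0,"rz":0,"jaw":0.7},{"dx":0,"dy":0,"dz":0,"rx":0,"ry":0,"rz":0,"jaw":0.7}]' | head -2
python3 go.py 502 11 37 1.482 1 0.4
python3 - <<'E'
from h import *
s=camera("scene"); crop(s,180,80,420,330-70,3,"pics/s1.png")
E
```

```text
t: 3.4
eef_pos: [499.7, 15.4, 117.6]
t 3.4 pos [499.7  15.4 117.6] F [0.1 1.  0. ] w 12.9 q [-0.44  0.23  1.91  0.4   1.19 -0.54]
turn [-0.008 -0.    -0.002] shift cm [-3.52  0.33  7.26]
```

View pics/s1.png

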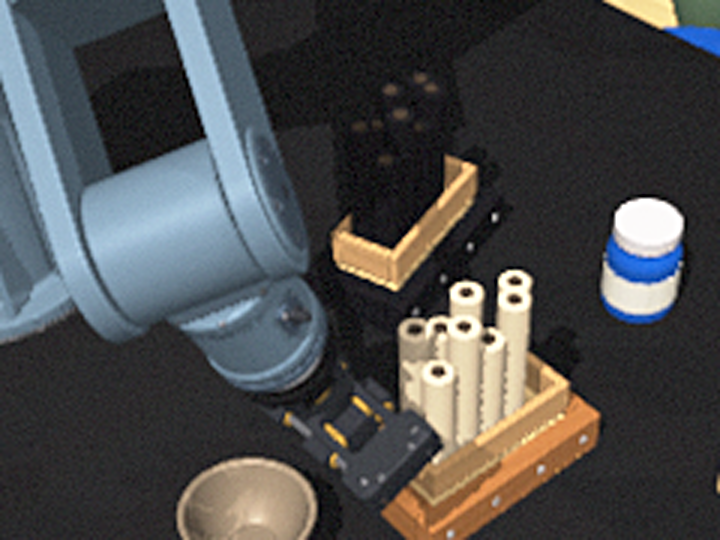

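The gripper is above the gap between the crate's end and the bowl, and clear of the posts. Going down.

```bash
python3 -m crank '[{"dx":-0.9,"dy":0.1,"dz":1.8,"rx":0,"ry":0,"rz":0,"jaw":0.7},{"dx":-0.9,"dy":0.1,"dz":1.8,"rx":0,"ry":0,"rz":0,"jaw":0.7},{"dx":-0.9,"dy":0.1,"dz":1.8,"rx":0,"ry":0,"rz":0,"jaw":0.7},{"dx":-0.8,"dy":0,"dz":1.8,"rx":0,"ry":0,"rz":0,"jaw":0.7},{"dx":0,"dy":0,"dz":0,"rx":0,"ry":0,"rz":0,"jaw":0.7}]' | head -4
python3 go.py 503.4 22.7 37 1.482 1 0.4
python3 - <<'E'
from h import *
s=camera("top"); crop(s,220,185,380,290,4,"pics/t2.png")
E
```

```text
t: 3.95
eef_pos: [505.3, 9.5, 41.5]
orientation: [-2.096, -1.918, -0.423]
contact_force: [-0.2, 0.0, -0.1]
t 3.95 pos [505.3   9.5  41.5] F [-0.2  0.  -0.1] w 12.9 q [-0.45  0.38  1.91  0.44  1.04 -0.62]
turn [-0.001  0.001 -0.   ] shift cm [ 1.03 -0.31  0.92]
```

View pics/t2.png

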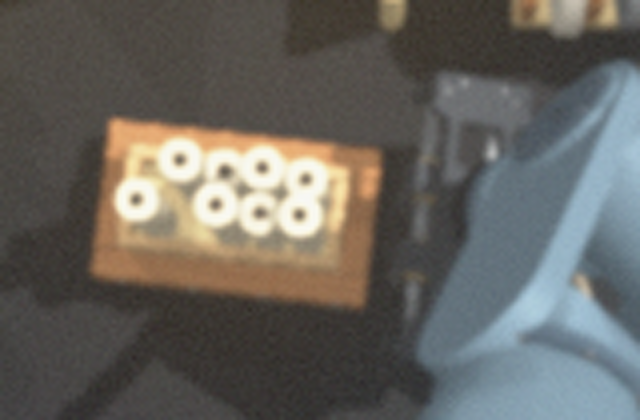

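The jaws are beside the crate's right end, with about a 10 px gap. I'll push gently and watch the force.

```bash
python3 -m crank '[{"dx":0.3,"dy":-0.15,"dz":0.45,"rx":0,"ry":0,"rz":0,"jaw":0.7},{"dx":0.4,"dy":-0.1,"dz":0.25,"rx":0,"ry":0,"rz":0,"jaw":0.7},{"dx":0.46,"dy":0,"dz":0.19,"rx":0,"ry":0,"rz":0,"jaw":0.7},{"dx":0.46,"dy":0,"dz":0.19,"rx":0,"ry":0,"rz":0,"jaw":0.7}]' | sed -n '1,2p;4p'
python3 -m crank '[{"dx":0.46,"dy":0,"dz":0.19,"rx":0,"ry":0,"rz":0,"jaw":0.7},{"dx":0.46,"dy":0,"dz":0.19,"rx":0,"ry":0,"rz":0,"jaw":0.7}]' | sed -n '1,2p;4p'
python3 go.py 503.4 52 37 1.482 1 0.4
```

```text
t: 4.4
eef_pos: [506.0, 26.5, 38.7]
contact_force: [-1.8, -12.9, 2.7]
t: 4.6
eef_pos: [507.2, 36.0, 38.8]
contact_force: [-1.8, -12.2, 0.4]
t 4.6 pos [507.2  36.   38.8] F [ -1.8 -12.2   0.4] w 13.5 q [-0.39  0.38  1.92  0.45  1.01 -0.58]
turn [0.004 0.005 0.001] shift cm [ 1.37 -0.52  0.76]
```

```bash
python3 -m crank '[{"dx":0.46,"dy":-0.05,"dz":0.19,"rx":0,"ry":0,"rz":0,"jaw":0.7},{"dx":0.46,"dy":-0.05,"dz":0.19,"rx":0,"ry":0,"rz":0,"jaw":0.7},{"dx":0.42,"dy":0,"dz":0.17,"rx":0,"ry":0,"rz":0,"jaw":0.7},{"dx":0,"dy":0,"dz":0,"rx":0,"ry":0,"rz":0,"jaw":0.7}]' | sed -n '1,2p;4p'
python3 -m crank '[{"dx":-0.9,"dy":0,"dz":-0.3,"rx":0,"ry":0,"rz":0,"jaw":0.7},{"dx":-0.9,"dy":0,"dz":-0.8,"rx":0,"ry":0,"rz":0,"jaw":0.7}]' | sed -n '1,2p;4p'
python3 - <<'E'
from h import *
s=camera("top"); crop(s,220,125,380,270,4,"pics/t3.png")
E
python3 go.py 503.4 20 250 1.482 1 0.4
```

```text
t: 5.0
eef_pos: [507.3, 51.5, 38.8]
contact_force: [1.1, -7.2, -1.1]
t: 5.2
eef_pos: [503.5, 32.2, 41.3]
contact_force: [-0.1, -0.7, -0.5]
t 5.25 pos [504.3  30.3  42. ] F [ 0.9 -0.8  0.1] w 13.3 q [-0.41  0.37  1.93  0.45  1.02 -0.59]
turn [0.001 0.001 0.   ] shift cm [  7.14   0.02 -19.57]
```

View pics/t3.png

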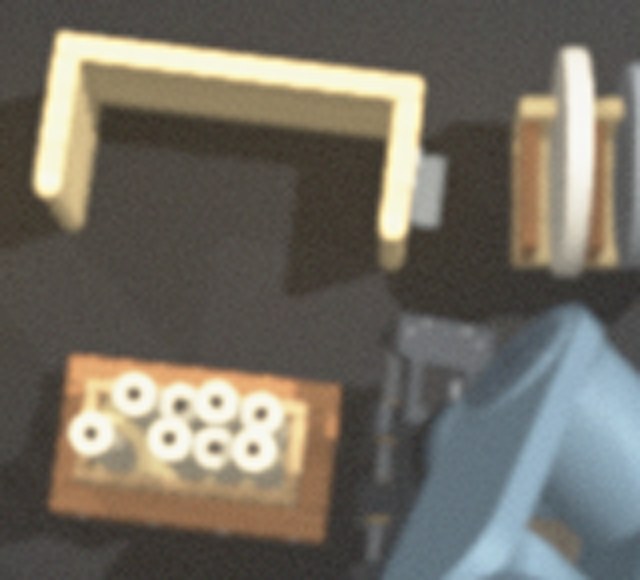

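The crate has moved left. Its batten's top corners are now about (70,354), (341,384), (324,543) and (50,511).

```bash
python3 - <<'E'
from fit import *
o=np.array([220,125]); b=np.load("bay.npy")
c,e=fit("top",CR,o+np.array([(70,354),(341,384),(324,543),(50,511)])/4,[510,150,-.1]);print(c,e,rel(c,b)); np.save("c.npy",c)
print(proj("top",pose(b,np.array([[-42,115.5,0],[-42,-115.5,0],[54,0,0],[54,108,100],[54,-108,100],[-42,108,0],[-42,-108,0.]])))*4-o*4)
d=np.array([np.cos(c[2]),np.sin(c[2])]); print("contact TCP front", c[:2]-d*(54+13.3), "home", b[:2]-np.array([np.cos(b[2]),np.sin(b[2])])*67.3)
E
```

```text
[ 5.15604292e+02  1.58496811e+02 -9.02905710e-02] 0.5855543926680298 (np.float64(-189.89713992262296), np.float64(1.701786374977047), np.float64(0.011308296055268383))
[[ 71.85910645 231.96705846]
 [390.87537929 271.15560994]
 [248.69604016 122.31165049]
 [ 78.69362209  59.12021267]
 [398.58331044  98.33503639]
 [ 82.21211778 233.2388416 ]
 [380.51304619 269.8826817 ]]
contact TCP front [448.57843322 164.56511354] home [637.39662941 144.36948755]
```

```bash
python3 -m crank '[{"dx":0.7,"dy":0,"dz":-3.9,"rx":0,"ry":0,"rz":0,"jaw":0.7},{"dx":1.6,"dy":0,"dz":-3.9,"rx":0,"ry":0,"rz":0,"jaw":0.7},{"dx":1.6,"dy":0,"dz":-3.9,"rx":0,"ry":0,"rz":0,"jaw":0.7},{"dx":1.6,"dy":0,"dz":-3.9,"rx":0,"ry":0,"rz":0,"jaw":0.7},{"dx":1.6,"dy":0,"dz":-3.9,"rx":0,"ry":0,"rz":0,"jaw":0.7},{"dx":0,"dy":0,"dz":0,"rx":0,"ry":-0.133,"rz":0,"jaw":-1},{"dx":0,"dy":0,"dz":0,"rx":0,"ry":-0.133,"rz":0,"jaw":-1},{"dx":0,"dy":0,"dz":0,"rx":0,"ry":-0.134,"rz":0,"jaw":-1}]' | sed -n '1,2p;4p'
python3 -m crank '[{"dx":0,"dy":0,"dz":0,"rx":0,"ry":0,"rz":-0.14,"jaw":-1},{"dx":0,"dy":0,"dz":0,"rx":0,"ry":0,"rz":-0.14,"jaw":-1},{"dx":0,"dy":0,"dz":0,"rx":0,"ry":0,"rz":-0.14,"jaw":-1},{"dx":0,"dy":0,"dz":0,"rx":0,"ry":0,"rz":-0.14,"jaw":-1},{"dx":0,"dy":0,"dz":0,"rx":0,"ry":0,"rz":-0.14,"jaw":-1},{"dx":0,"dy":0,"dz":0,"rx":0,"ry":0,"rz":-0.14,"jaw":-1},{"dx":0,"dy":0,"dz":0,"rx":0,"ry":0,"rz":-0.14,"jaw":-1},{"dx":0,"dy":0,"dz":0,"rx":0,"ry":0,"rz":-0.14,"jaw":-1}]' | sed -n '1,2p;4p'
python3 -m crank '[{"dx":0,"dy":0,"dz":0,"rx":0,"ry":0,"rz":-0.14,"jaw":-1},{"dx":0,"dy":0,"dz":0,"rx":0,"ry":0,"rz":-0.14,"jaw":-1},{"dx":0,"dy":0,"dz":0,"rx":0,"ry":0,"rz":-0.14,"jaw":-1},{"dx":0,"dy":0,"dz":0,"rx":0,"ry":0,"rz":-0.03,"jaw":-1},{"dx":0,"dy":0,"dz":0,"rx":0,"ry":-0.1,"rz":0,"jaw":-1},{"dx":0,"dy":0,"dz":0,"rx":0,"ry":-0.1,"rz":0,"jaw":-1},{"dx":0,"dy":0,"dz":0,"rx":0,"ry":-0.1,"rz":0,"jaw":-1}]' | sed -n '1,2p;4p'
python3 go.py 436 166 250 -0.095 -1 0.3
```

```text
t: 6.05
eef_pos: [503.5, 20.6, 250.1]
contact_force: [0.3, 0.7, 0.1]
t: 6.85
eef_pos: [502.8, 21.4, 248.6]
contact_force: [-0.2, -0.7, 0.2]
t: 7.55
eef_pos: [503.2, 21.4, 248.7]
contact_force: [-0.5, -0.7, 1.1]
t 7.55 pos [503.2  21.4 248.7] F [-0.5 -0.7  1.1] w 87.7 q [-0.22 -0.18  2.    0.04  1.02 -1.71]
turn [0.001 0.004 0.002] shift cm [ 7.63 13.77 -2.51]
```

Move over in 5 rows, then descend partway.

```bash
python3 -m crank '[{"dx":1.53,"dy":2.75,"dz":-0.5,"rx":0,"ry":0,"rz":0,"jaw":-1},{"dx":1.53,"dy":2.75,"dz":-0.5,"rx":0,"ry":0,"rz":0,"jaw":-1},{"dx":1.53,"dy":2.75,"dz":-0.5,"rx":0,"ry":0,"rz":0,"jaw":-1},{"dx":1.53,"dy":2.75,"dz":-0.5,"rx":0,"ry":0,"rz":0,"jaw":-1},{"dx":1.53,"dy":2.75,"dz":-0.5,"rx":0,"ry":0,"rz":0,"jaw":-1},{"dx":0,"dy":0,"dz":0,"rx":0,"ry":0,"rz":0,"jaw":-1}]' | sed -n '1,2p;4p'
python3 go.py 434 166 110 -0.095 -1 0.3
```

```text
t: 8.15
eef_pos: [433.6, 168.2, 249.8]
contact_force: [-0.5, -0.4, 0.4]
t 8.15 pos [433.6 168.2 249.8] F [-0.5 -0.4  0.4] w 88.6 q [ 0.16 -0.25  2.06 -0.08  1.05 -1.29]
turn [ 0.003 -0.001  0.006] shift cm [ 4.07 -0.24 13.37]
```

```bash
python3 -m crank '[{"dx":1.0,"dy":-0.06,"dz":3.3,"rx":0,"ry":0,"rz":0,"jaw":-1},{"dx":1.0,"dy":-0.06,"dz":3.3,"rx":0,"ry":0,"rz":0,"jaw":-1},{"dx":1.0,"dy":-0.06,"dz":3.3,"rx":0,"ry":0,"rz":0,"jaw":-1},{"dx":1.0,"dy":-0.06,"dz":3.3,"rx":0,"ry":0,"rz":0,"jaw":-1},{"dx":0,"dy":0,"dz":0,"rx":0,"ry":0,"rz":0,"jaw":-1}]' | sed -n '1,2p;4p'
python3 go.py 434 166 32 -0.095 -1 0.3
python3 - <<'E'
from h import *
cv2.imwrite("pics/s3.png",camera("scene")[20:320,120:460][:, :]); cv2.imwrite("pics/s3.png",cv2.resize(cv2.imread("pics/s3.png"),None,fx=2,fy=2))
E
```

```text
t: 8.65
eef_pos: [432.3, 161.9, 107.3]
contact_force: [-1.0, -0.1, -0.7]
t 8.65 pos [432.3 161.9 107.3] F [-1.  -0.1 -0.7] w 87.9 q [ 0.15 -0.02  2.19 -0.11  0.7  -1.26]
turn [-0.001 -0.01   0.003] shift cm [2.03 0.44 7.25]
```

View pics/s3.png

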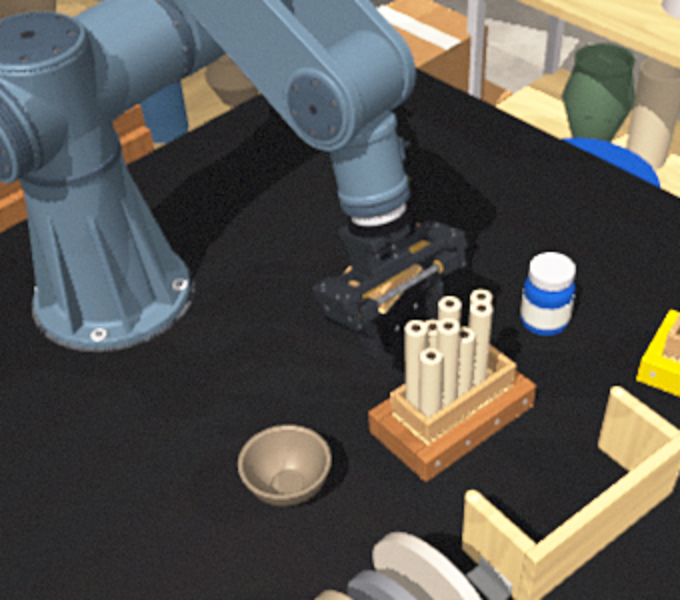

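The gripper is behind the crate and clear of the posts. I'll lower it and approach.

```bash
python3 -m crank '[{"dx":0.55,"dy":0.1,"dz":1.75,"rx":0,"ry":0,"rz":0,"jaw":-1},{"dx":0.55,"dy":0.1,"dz":1.75,"rx":0,"ry":0,"rz":0,"jaw":-1},{"dx":0.5,"dy":0.1,"dz":1.75,"rx":0,"ry":0,"rz":0,"jaw":-1},{"dx":0.45,"dy":0.1,"dz":1.75,"rx":0,"ry":0,"rz":0,"jaw":-1},{"dx":0,"dy":0,"dz":0,"rx":0,"ry":0,"rz":0,"jaw":-1}]' | sed -n '1,2p;4p'
python3 go.py 449 164.5 31 -0.095 -1 0.3
```

```text
t: 9.2
eef_pos: [437.8, 166.9, 39.2]
contact_force: [-0.0, -0.6, -0.7]
t 9.2 pos [437.8 166.9  39.2] F [-0.  -0.6 -0.7] w 88.0 q [ 0.16  0.16  2.2  -0.15  0.5  -1.2 ]
turn [ 0.001 -0.001  0.004] shift cm [-0.85 -0.13  1.12]
```

```bash
python3 -m crank '[{"dx":-0.2,"dy":-0.05,"dz":0.5,"rx":0,"ry":0,"rz":0,"jaw":-1},{"dx":-0.35,"dy":-0.05,"dz":0.45,"rx":0,"ry":0,"rz":0,"jaw":-1},{"dx":-0.38,"dy":0,"dz":0.12,"rx":0,"ry":0,"rz":0,"jaw":-1},{"dx":-0.48,"dy":0,"dz":0.15,"rx":0,"ry":0,"rz":0,"jaw":-1},{"dx":-0.48,"dy":0,"dz":0.15,"rx":0,"ry":0,"rz":0,"jaw":-1}]' | sed -n '1,2p;4p'
python3 -m crank '[{"dx":-0.67,"dy":0,"dz":0.21,"rx":0,"ry":0,"rz":0,"jaw":-1},{"dx":-0.67,"dy":0,"dz":0.21,"rx":0,"ry":0,"rz":0,"jaw":-1},{"dx":-0.67,"dy":0,"dz":0.21,"rx":0,"ry":0,"rz":0,"jaw":-1}]' | sed -n '1,2p;4p'
python3 go.py 637.7 144.4 31 -0.102 -1 0.3
```

```text
t: 9.7
eef_pos: [454.4, 164.1, 29.8]
contact_force: [-23.2, 3.1, 18.4]
t: 10.0
eef_pos: [475.2, 162.2, 29.5]
contact_force: [-20.0, 2.6, 13.7]
t 10.0 pos [475.2 162.2  29.5] F [-20.    2.6  13.7] w 88.2 q [ 0.13  0.24  2.11 -0.13  0.51 -1.24]
turn [ 0.001 -0.011  0.013] shift cm [-15.7   -0.32   4.52]
```

```bash
python3 -m crank '[{"dx":-0.76,"dy":0,"dz":0.16,"rx":0,"ry":0,"rz":0,"jaw":-1},{"dx":-0.76,"dy":0,"dz":0.2,"rx":0,"ry":0,"rz":0,"jaw":-1},{"dx":-0.76,"dy":0,"dz":0.22,"rx":0,"ry":0,"rz":0,"jaw":-1},{"dx":-0.76,"dy":0,"dz":0.23,"rx":0,"ry":0,"rz":0,"jaw":-1}]' | sed -n '1,2p;4p'
python3 -m crank '[{"dx":-0.76,"dy":0,"dz":0.23,"rx":0,"ry":0,"rz":0,"jaw":-1},{"dx":-0.76,"dy":0,"dz":0.23,"rx":0,"ry":0,"rz":0,"jaw":-1},{"dx":-0.76,"dy":0,"dz":0.23,"rx":0,"ry":0,"rz":0,"jaw":-1},{"dx":-0.76,"dy":0,"dz":0.23,"rx":0,"ry":0,"rz":0,"jaw":-1}]' | sed -n '1,2p;4p'
python3 go.py 637.7 144.4 31 -0.102 -1 0.3
python3 - <<'E'
from h import *
s=camera("top"); crop(s,220,125,380,270,4,"pics/t4.png")
E
```

```text
t: 10.4
eef_pos: [507.0, 159.2, 30.0]
contact_force: [-10.5, 1.3, -0.4]
t: 10.8
eef_pos: [538.7, 156.4, 30.1]
contact_force: [-11.5, 0.8, -1.8]
t 10.8 pos [538.7 156.4  30.1] F [-11.5   0.8  -1.8] w 88.2 q [ 0.1   0.34  1.97 -0.11  0.55 -1.3 ]
turn [ 0.002 -0.011  0.012] shift cm [-9.58 -0.31  2.76]
```

View pics/t4.png

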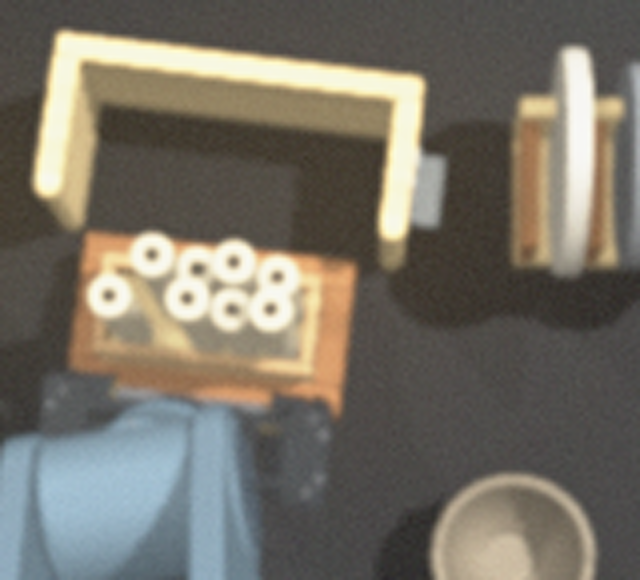

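The crate's front edge is at the mouth, with corners about (85,234), (357,264) and near right (337,413). Checking the sideways fit.

```bash
python3 - <<'E'
from fit import *
o=np.array([220,125]); b=np.load("bay.npy")
c,e=fit("top",CR[:3],o+np.array([(85,234),(357,264),(338,413)])/4,[605,150,-.1]);print(c,e,rel(c,b))
print(proj("top",pose(b,np.array([[-42,108,40],[-42,-108,40.]])))*4-o*4)
E
```

```text
[ 6.02131671e+02  1.50383548e+02 -8.39954324e-02] 0.499099376763553 (np.float64(-102.99307819537982), np.float64(2.406328806224632), np.float64(0.017603434574475177))
[[ 73.18094529 219.91205367]
 [380.70968551 257.68397642]]
```

```bash
python3 -m crank '[{"dx":-0.76,"dy":0,"dz":0.23,"rx":0,"ry":0,"rz":0.015,"jaw":-1},{"dx":-0.76,"dy":0,"dz":0.23,"rx":0,"ry":0,"rz":0.01,"jaw":-1},{"dx":-0.76,"dy":0,"dz":0.23,"rx":0,"ry":0,"rz":0,"jaw":-1},{"dx":-0.76,"dy":0,"dz":0.23,"rx":0,"ry":0,"rz":0,"jaw":-1}]' | sed -n '1,2p;4p'
python3 -m crank '[{"dx":-0.76,"dy":0,"dz":0.23,"rx":0,"ry":0,"rz":0,"jaw":-1},{"dx":-0.76,"dy":0,"dz":0.23,"rx":0,"ry":0,"rz":0,"jaw":-1},{"dx":-0.76,"dy":0,"dz":0.23,"rx":0,"ry":0,"rz":0,"jaw":-1},{"dx":-0.76,"dy":0,"dz":0.23,"rx":0,"ry":0,"rz":0,"jaw":-1}]' | sed -n '1,2p;4p'
python3 -m crank '[{"dx":-0.76,"dy":0,"dz":0.23,"rx":0,"ry":0,"rz":0,"jaw":-1},{"dx":-0.76,"dy":0,"dz":0.23,"rx":0,"ry":0,"rz":0,"jaw":-1}]' | sed -n '1,2p;4p'
python3 go.py 637.7 144.4 31 -0.102 -1 0.3
```

```text
t: 11.25
eef_pos: [570.4, 153.3, 30.4]
contact_force: [-11.4, 0.9, 0.7]
t: 11.65
eef_pos: [602.0, 149.7, 30.5]
contact_force: [-11.1, 1.2, -0.4]
t: 11.85
eef_pos: [617.8, 147.9, 30.5]
contact_force: [-11.1, 0.6, -0.0]
t 11.85 pos [617.8 147.9  30.5] F [-11.1   0.6  -0. ] w 88.0 q [ 0.07  0.46  1.79 -0.08  0.61 -1.32]
turn [ 0.002 -0.01  -0.013] shift cm [-1.95 -0.13  0.53]
```

```bash
python3 -m crank '[{"dx":-0.48,"dy":0,"dz":0.15,"rx":0,"ry":0,"rz":0,"jaw":-1},{"dx":-0.48,"dy":0,"dz":0.15,"rx":0,"ry":0,"rz":0,"jaw":-1},{"dx":-0.38,"dy":0,"dz":0.12,"rx":0,"ry":0,"rz":0,"jaw":-1}]' | sed -n '1,2p;4p'
python3 -m crank '[{"dx":-0.29,"dy":0,"dz":0.09,"rx":0,"ry":0,"rz":0,"jaw":-1}]' | sed -n '1,2p;4p'
python3 -m crank '[{"dx":-0.19,"dy":0,"dz":0.06,"rx":0,"ry":0,"rz":0,"jaw":-1}]' | sed -n '1,2p;4p'
python3 -m crank '[{"dx":-0.19,"dy":0,"dz":0.06,"rx":0,"ry":0,"rz":0,"jaw":-1}]' | sed -n '1,2p;4p'
```

```text
t: 12.15
eef_pos: [631.8, 146.4, 30.5]
contact_force: [-11.9, 2.3, 0.8]
t: 12.25
eef_pos: [634.8, 146.1, 30.5]
contact_force: [-11.2, 1.0, 1.2]
t: 12.35
eef_pos: [636.8, 145.8, 30.5]
contact_force: [-12.6, 1.4, 0.9]
t: 12.45
eef_pos: [638.5, 145.7, 30.5]
contact_force: [-12.0, 0.3, 1.7]
```

Not against the board yet. I'll continue in 2 mm steps.

```bash
for i in 1; do python3 -m crank '[{"dx":-0.19,"dy":0,"dz":0.06,"rx":0,"ry":0,"rz":0,"jaw":-1}]' | sed -n '1,2p;4p'; done
python3 -m crank '[{"dx":-0.19,"dy":0,"dz":0.06,"rx":0,"ry":0,"rz":0,"jaw":-1}]' | sed -n '1,2p;4p'
python3 -m crank '[{"dx":-0.1,"dy":0,"dz":0.03,"rx":0,"ry":0,"rz":0,"jaw":-1}]' | sed -n '1,2p;4p'
```

```text
t: 12.55
eef_pos: [639.7, 145.5, 30.2]
contact_force: [-21.4, 1.3, 11.5]
t: 12.65
eef_pos: [640.0, 145.5, 30.2]
contact_force: [-32.6, 1.4, 22.0]
t: 12.75
eef_pos: [640.1, 145.5, 30.1]
contact_force: [-35.3, 0.5, 23.4]
```

The force rose sharply at x ≈ 640, so the crate is against the back board. Backing off straight, then checking.

```bash
python3 -m crank '[{"dx":0.25,"dy":0,"dz":-0.1,"rx":0,"ry":0,"rz":0,"jaw":-1},{"dx":0.6,"dy":0,"dz":-0.19,"rx":0,"ry":0,"rz":0,"jaw":-1},{"dx":1.5,"dy":0,"dz":-0.46,"rx":0,"ry":0,"rz":0,"jaw":-1},{"dx":3,"dy":0,"dz":-0.9,"rx":0,"ry":0,"rz":0,"jaw":-1},{"dx":3.5,"dy":0,"dz":-2,"rx":0,"ry":0,"rz":0,"jaw":-1},{"dx":3.5,"dy":0,"dz":-2,"rx":0,"ry":0,"rz":0,"jaw":-1},{"dx":3.5,"dy":0,"dz":-2,"rx":0,"ry":0,"rz":0,"jaw":-1},{"dx":0,"dy":0,"dz":0,"rx":0,"ry":0,"rz":0,"jaw":-1}]' | sed -n '1,2p;4p'
python3 - <<'E'
from h import *
s=camera("top"); crop(s,220,125,380,270,4,"pics/t5.png")
E
```

```text
t: 13.55
eef_pos: [470.8, 165.0, 59.3]
contact_force: [-0.4, -0.4, 0.2]
```

View pics/t5.png

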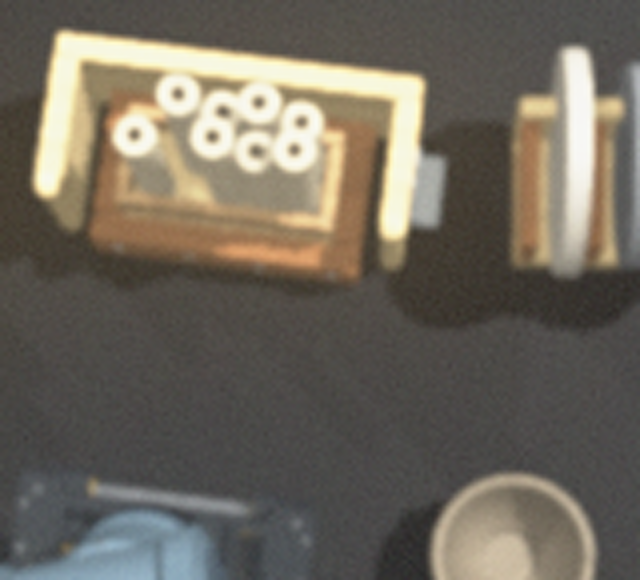

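The crate is in the bay with its near edge running from about (92,246) to (360,279). I'll compare that with the predicted home outline.

```bash
python3 - <<'E'
from fit import *
b=np.load("bay.npy"); o=np.array([220,125])
for z in (0,40): print(z,(proj("top",pose(b,np.array([[-54,94,z],[-54,-94,z],[54,94,z],[54,-94,z]],float)))*4-o*4).round(0).tolist())
E
```

```text
0 [[99.0, 252.0], [359.0, 284.0], [120.0, 107.0], [378.0, 138.0]]
40 [[91.0, 239.0], [359.0, 272.0], [112.0, 89.0], [378.0, 122.0]]
```

The outline matches home to within 2–4 zoomed px, which is under 3 mm, and it is square. The hand is clear of everything.

```bash
python3 -c "
from plant import *
print(hand_in())"
```

```text
the job is handed in; nothing more can be done
None
```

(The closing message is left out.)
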